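# Find the tight spot of a sample box's sliding cover

## Robot

A 6-joint arm with a two-finger parallel gripper is mounted at the origin on the work surface. World frame = base frame: x ahead of the robot, y to its left, z up, the work surface at z = 0. Lengths are in m, angles in degrees, forces in N, time in s.
With the tool pointing down it reaches from about 0.35 to 0.875 m from the base axis. Payload 4.2 kg.
Tool frame: the origin (TCP) lies on the centre line of the jaws, within the pads' length; the fingertips stand 11 mm ahead of it and the grasp point (between the pads) lies 8 mm behind it; z points along the fingers, y is the line along which they close (so a half turn about z gives the same grasp; the last joint's range is limited). The gripper opens to 87 mm and grips with 3 to 60 N. Pads are 19 mm wide; open, the fingers measure 117 mm over their backs; the gripper's body (75 mm by 190 mm) begins 51 mm behind the grasp point.
Start: joints at [-50.672, 22.042, 0.453, 0, -68.411, -14.817], TCP at [0.259, -0.569, 0.234] pointing down, gripper open.
Joint ranges: [-179.83, 179.83], [-69.29, 118.12], [-61.27, 80.66], [-181.25, 117.63], [-171.15, -9.14], [-177.46, 177.46]. Speed limits (degrees/s): [159.86, 159.86, 180, 180, 180, 180].

## Interface

Orientations are given as a 3x3 rotation matrix whose columns are the frame's x, y, z axes.
In Python, from station import r gives the robot as it stands.
- The arm moves only by the tool servo_tool, never from a script. Its argument "commands" is a list that holds one entry, the list of rows, each a list of 7 numbers: the closure, from 0 (fully open) to 1 (shut), then the shift along the tool's x, y, z in mm, then the turn, a rotation vector about the tool's x, y, z in rad. In form: [[[claw, x, y, z, ax, ay, az], ...]]. A call has exactly 5 rows; each row is the pose to reach, as a shift and turn from the pose commanded when the call began, along the tool's axes at that moment; what a row does not reach only later rows make up. A row lasts 1/10 s, in which the tool goes at most 50 mm and 8.59 degrees, less where a joint would pass 70% of its speed; a pose out of reach is approached as far as the arm can. A call with a gripper value outside its range is refused whole. The fingers move at their own pace and stop on an object; the grip force is fixed at half the most. Time passes only in rows, so rows that repeat a pose let the fingers close, or fill a call up. It gives the time, the measured TCP pose, the force, the opening and the grip force at its end, in the units of the state.
- r.sense(): the state, without advancing time (a new reading comes with each control period).
- r.capture(name): name is "scene" or "top" or "wrist"; returns a dict with "pixels" (400x640x3 uint8, red, green, blue), "camera_matrix" (3x3 intrinsics, pixels), "R" (3x3) and "t" (3): a world point X has camera coordinates R X + t. Camera axes: x right, y down, z forward; pixel columns grow to the right and rows downward; lengths in m; the calibration is good to about 2 mm. A picture is of the moment at which its call begins. There is no depth.
- r.finish_job(): hands the job in; it is judged then, once.
The state is a dict: "time_s": time; "joints": joint angles; "joint_velocities": joint speeds; "effort": joint torques, N m; "tcp_pos": TCP position; "ee_rot": TCP orientation; "wrist_force": force on the tool from outside, world axes, zero at the start; "moment": the same for the moment, N m; "gripper_width": opening from 0.0 (shut) to 1.0 (fully open); "gripper_force": force on a finger pad.
Only numpy, scipy, OpenCV 4.12 (cv2) and the standard library are available. Lean on these libraries where they do the work, as an engineer would, in place of code of your own. Each camera call takes 0.05 s, during which the arm holds its last target. There are 200 camera calls.

## Task

The clear sliding cover of the sample box binds somewhere in its track. Slide it gently towards closed, over the open half with the vials, until you feel it begin to bind, without forcing it any deeper, so that the drag pointer is left marking the tight spot; then slide the cover back so that its lug stands about 30 mm clear of the pointer, and let go. Move the pointer only with the cover, never with the robot, and leave the other things on the bench where they are.

Things in the scene. Friction and masses are not known exactly. Their poses are not given: they have to be found in the camera images.
- box: white sample box fixed to the bench, 260 (x) x 430 (y) x 90 mm high, plus a 50 mm high, 75 mm wide step at its +y end. Origin: centre of the 430 mm part's underside. Its y axis is the direction in which the cover closes. Its -y half has a fixed top; its +y half is open with vials inside.
- cover: clear sliding cover on the box, 206 (x) x 180 (y) x 6 mm, aluminium edging, about 0.35 kg; captive on rails, it slides only along the box's y, 210 mm of travel, and starts 0 to 20 mm from the -y end; closing is towards the box's +y. About 2 N of drag. Origin: centre of its underside, 92 mm above the bench; axes as the box's
- handle (a point): point inside the cover's upright grey handle block, which is 24 (x) x 30 (y) mm and stands 42 mm above the cover's upper face (z 98 to 140 mm above the bench); the point is on its vertical axis, 24 mm above the cover's upper face and 18 mm below the block's top
- runner: dark steel strip, 400 mm, along the box's far (+x) wall; origin: middle of its underside. Under it hides a tight spot, in no pose, met 90 to 180 mm along the cover's travel. In it the push needed rises about 1.6 N per mm above the ordinary drag; squeeze in the track is about 1.8 times this added push; over 30 N of squeeze (17 N push) is too much. Let go there, the cover stays or creeps back.
- lug_face (a point): the +y face of the small aluminium lug at the cover's +y, +x corner; this face pushes the drag pointer
- pointer_face (a point): the middle of the drag pointer's -y face, which the lug meets; the distance from lug_face to this point is the gap between them, 0 when they touch
- pointer: drag pointer: small dark steel rider, 22 x 12 x 10 mm with a thin upright fin, on the box's far rim; origin on its underside at its -y face. Slides along the box's y with 0.8 N of drag. Starts 15 to 65 mm ahead of the cover's lug, is pushed ahead by it and stays where it is left, so it marks the furthest point the cover has reached
- vial_step: capped sample vial, 34 mm across, 63 mm high, standing on the low step at the box's +y end; a bystander. Origin: centre of its underside
- vial_a: capped sample vial, 34 mm across, 63 mm high, on the table beyond the box; a bystander. Origin: centre of its underside
- vial_b: a second such vial, on the table beyond the box; a bystander. Origin: centre of its underside
- tape: roll of tape lying flat, 56 mm across, 19 mm high, in front of the box; a bystander. Origin: centre of its underside
- beaker: glass beaker, 52 mm across, 55 mm high, in front of the box; a bystander. Origin: centre of its underside
- wash: plastic wash bottle with black cap, 64 mm across, 150 mm high, on the table to the left of the box; a bystander. Origin: centre of its underside
- glasses: wire safety glasses, 125 mm wide, 36 mm high, 120 mm deep, on the table to the right of the box; a bystander. Origin: centre of its underside (between the lenses)

How it is judged (in metres and radians):
On the way, in this order (a step that is already met when the one before it is completed fails the run):
1. the cover has been slid into the tight spot until it binds (over 4 N of squeeze in the track) (contact force between cover and runner above 4 N), for 0.1 s.
2. the cover has been backed off, 18 to 42 mm clear of the pointer and out of the tight spot (distance between lug_face and pointer_face between 0.018 and 0.042 m and contact force between cover and runner below 0.5 N), for 0.2 s.
At the end, for the whole second after the job is handed in: The pointer marks the tight spot where the cover began to bind; the cover's lug stands 18 to 42 mm clear of the pointer, the cover is out of the tight spot (under 0.5 N of squeeze), at rest and let go (all of step 2 and linear speed of cover below 0.005 m/s and contact force between each of the arm, the fingers and cover below 0.1 N); the robot touches nothing.
It fails at once if the cover is forced into the tight spot (over 30 N of squeeze in the track) (contact force between cover and runner above 30 N).
It fails at once if a bystander (vials, tape, beaker, wash bottle, glasses) is moved more than 20 mm (distance of any of vial_step, vial_a, vial_b, tape, beaker, wash, glasses from where it was at the start of the episode above 0.02 m).
It fails at once if the robot touches the drag pointer (contact force between any of the fingers, the arm and pointer above 0.5 N).
It also fails if it takes over 67 s, if anything falls off the work surface, if the arm or the gripper's body presses on something with over 40 N, if the wrist force passes 120 N, or if a joint passes its speed limit or range.

## Working session

There is one attempt and no reset: what is moved stays moved. The work goes in short steps, Python scripts to look and compute and a tool call to move; the robot and the scene stay as the last step left them, time stands still between calls to the robot, and variables do not carry over. Pictures are saved under pics/ and viewed, at most 10 in all, crops included, and the job is handed in when it is done.

Besides the shell and the picture viewer there is one more tool, called after "Emit:" by a JSON object that holds its "fn" and its "kwargs", one argument or row to a line. servo_tool: Moves the arm, as the interface text tells. Its arguments: {"type":"object","properties":{"commands":{"type":"array","items":{"type":"array","items":{"type":"array","items":{"type":"number"}}}}},"required":["commands"]}

```bash
mkdir -p pics
cat > h.py <<'E'
import numpy as np,cv2
from station import r
def snap(n,f):
    c=r.capture(n); cv2.imwrite(f'pics/{f}.png',c['pixels'][:,:,::-1]); np.savez(f'pics/{f}.npz',K=c['camera_matrix'],R=c['R'],t=c['t'])
def ray(f,u,v,z):
    c=np.load(f'pics/{f}.npz');d=c['R'].T@np.linalg.solve(c['K'],[u,v,1]);o=-c['R'].T@c['t']
    return o+d*(z-o[2])/d[2]
def proj(f,X):
    c=np.load(f'pics/{f}.npz');p=c['K']@(c['R']@np.array(X)+c['t']);return p[:2]/p[2]
E
python3 - <<'E'
from h import *
for n in('top','scene'): snap(n,n+'0')
s=r.sense(); print(s['tcp_pos'],s['ee_rot'],s['wrist_force'],s['time_s'])
for n in('top0','scene0'):
    c=np.load(f'pics/{n}.npz');print(-c['R'].T@c['t'],c['K'][0,0])
E
```

```text
[ 0.25909843 -0.5681977   0.23258101] [[-9.09941851e-01 -4.14734928e-01 -8.75708835e-04]
 [-4.14735844e-01  9.09940226e-01  1.72203323e-03]
 [ 8.26553697e-05  1.93013794e-03 -9.99998134e-01]] [ 0.32341847 -0.28878328 -0.50473252] 0.1
[ 4.69927093e-01 -5.94258718e-04  1.19716430e+00] 391.23722351798193
[1.47739253 0.15018652 1.05515781] 443.4259897972975
```

View pics/top0.png

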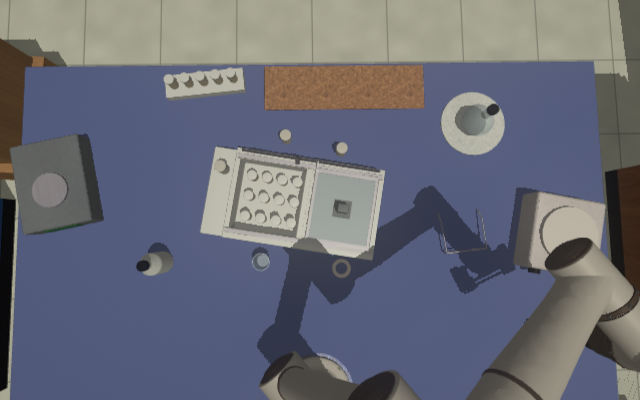

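View pics/scene0.png

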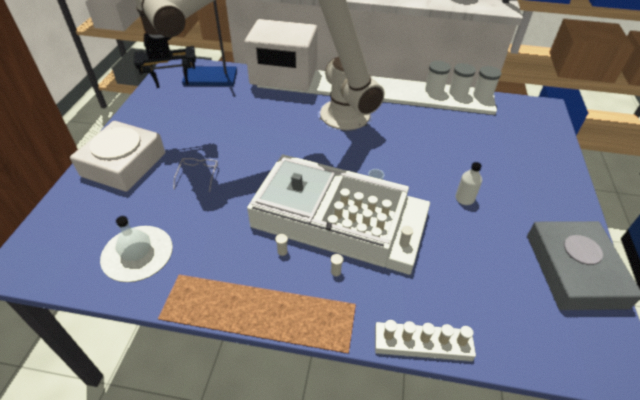

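The top view shows the box rotated slightly. The handle is at about (342,208), the open vials are left of it (+y), and the pointer is near (297,161). I'll enlarge that area.

Run:
```python
from h import *
i=cv2.imread('pics/top0.png')[135:275,195:395]
cv2.imwrite('pics/c1.png',cv2.resize(i,None,fx=4,fy=4,interpolation=cv2.INTER_CUBIC))
```

```text
(no output)
```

View pics/c1.png

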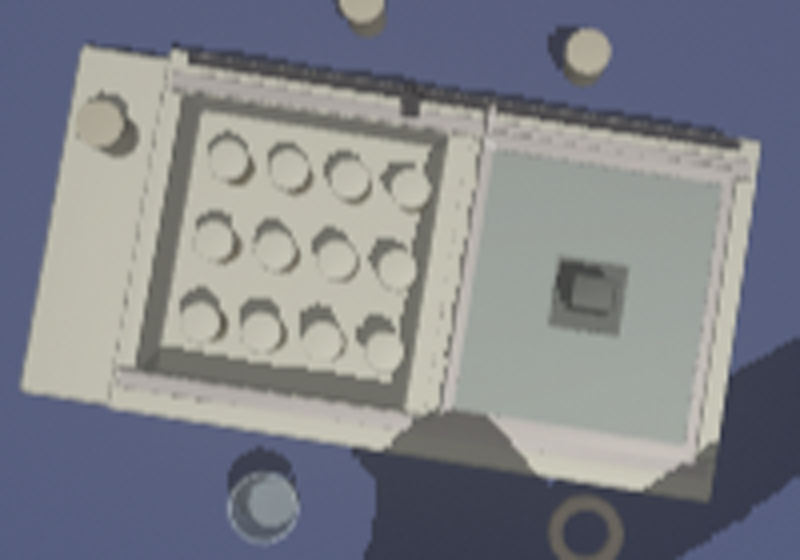

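Run:
```python
from h import *
q=lambda u,v,z: ray('top0',195+u/4-.375,135+v/4-.375,z)
h=q(592,293,.14); print('handle',h)
for a,b,z in [((190,52),(740,142),.1),((113,405),(712,500),.09),((760,143),(712,500),.09),((485,150),(447,405),.098),((725,182),(690,440),.098)]:
    A,B=q(*a,z),q(*b,z);d=A-B;print(A,B,np.linalg.norm(d),np.degrees(np.arctan2(d[1],d[0])))
print('ptr',q(421,103,.1),'lug',q(487,118,.1))
s=r.sense();print(s['ee_rot'])
print(proj('scene0',h))
```

```text
handle [ 0.53321105 -0.0786904   0.14      ]
[0.71080235 0.20048012 0.1       ] [ 0.64138293 -0.18873068  0.1       ] 0.3953531352984759 79.88709902038379
[0.46201035 0.25598005 0.09      ] [ 0.38946991 -0.16387724  0.09      ] 0.4260777688423837 80.19754974252913
[ 0.64204155 -0.20476116  0.09      ] [ 0.38946991 -0.16387724  0.09      ] 0.2558591966815101 -9.194747064427125
[ 0.63827027 -0.00787922  0.098     ] [0.45868501 0.02119082 0.098     ] 0.18192287898107426 -9.194893803324446
[ 0.61321739 -0.17764911  0.098     ] [ 0.43184935 -0.14835857  0.098     ] 0.18371799831214727 -9.173933606437561
ptr [0.67216014 0.03703153 0.1       ] lug [ 0.66082736 -0.00960106  0.1       ]
[[-9.09941851e-01 -4.14734928e-01 -8.75708835e-04]
 [-4.14735844e-01  9.09940226e-01  1.72203323e-03]
 [ 8.26553697e-05  1.93013794e-03 -9.99998134e-01]]
[296.2752539  175.52483934]
```

Emit:
{"fn": "servo_tool", "kwargs": {
  "commands": [
    [[0,-40,29,0,0,0,0],[0,-80,58,0,0,0,0],[0,-120,87,0,0,0,0],[0,-160,116,0,0,0,0],[0,-200,145,0,0,0,0]]
  ]
}}

```text
time_s: 0.6
tcp_pos: [0.3815, -0.3518, 0.2332]
ee_rot: [[-0.91, -0.414, -0.0], [-0.414, 0.91, 0.0], [0.0, 0.001, -1.0]]
wrist_force: [1.0, -0.7, -0.5]
gripper_width: 1.0
gripper_force: 0.0
```

Emit:
{"fn": "servo_tool", "kwargs": {
  "commands": [
    [[0,-40,29,0,0,0,0],[0,-80,58,0,0,0,0],[0,-120,87,0,0,0,0],[0,-160,116,0,0,0,0],[0,-200,145,0,0,0,0]]
  ]
}}

```text
time_s: 1.1
tcp_pos: [0.5033, -0.1368, 0.2334]
ee_rot: [[-0.91, -0.415, -0.0], [-0.415, 0.91, 0.0], [0.0, 0.0, -1.0]]
wrist_force: [0.8, -0.9, 0.7]
gripper_width: 0.998
gripper_force: 0.0
```

Emit:
{"fn": "servo_tool", "kwargs": {
  "commands": [
    [[0,-20,15,0,0,0,0.14],[0,-40,30,0,0,0,0.28],[0,-52,41,0,0,0,0.42],[0,-52,41,0,0,0,0.56],[0,-52,41,0,0,0,0.595]]
  ]
}}

```text
time_s: 1.6
tcp_pos: [0.5332, -0.0792, 0.2329]
ee_rot: [[-0.986, 0.168, -0.001], [0.168, 0.986, 0.0], [0.001, -0.0, -1.0]]
wrist_force: [-0.7, 0.3, -0.3]
gripper_width: 1.006
gripper_force: 0.0
```

Emit:
{"fn": "servo_tool", "kwargs": {
  "commands": [
    [[0,0,0,0,0,0,0],[0,0,0,0,0,0,0],[0,0,0,0,0,0,0],[0,0,0,0,0,0,0],[0,0,0,0,0,0,0]]
  ]
}}

```text
time_s: 2.1
tcp_pos: [0.5332, -0.0801, 0.2336]
ee_rot: [[-0.986, 0.166, 0.0], [0.166, 0.986, 0.0], [-0.0, 0.0, -1.0]]
wrist_force: [-0.6, -0.2, 0.2]
gripper_width: 1.0
gripper_force: 0.0
```

Run:
```python
from h import *
snap('wrist','w1'); s=r.sense(); print(s['tcp_pos'],s['ee_rot'],s['wrist_force'],s['joints'])
print(proj('w1',[.533,-.079,.14]),proj('w1',[.6608,-.0096,.1]),proj('w1',[.672,.037,.1]))
```

```text
[ 0.5332232  -0.08005566  0.2335911 ] [[-9.86046193e-01  1.66471921e-01  7.51555912e-05]
 [ 1.66471923e-01  9.86046195e-01  1.77700534e-05]
 [-7.11486698e-05  3.00333892e-05 -9.99999997e-01]] [ 0.0142589  -0.30103145 -0.41045514] [ 8.70087472e+00  1.36884040e+01 -1.16328628e+01 -3.92771770e-04
 -6.46743226e+01 -1.08283459e+02]
[317.13190852 205.20766088] [393.350847   287.46826227] [433.75735312 289.92172069]
```

View pics/w1.png

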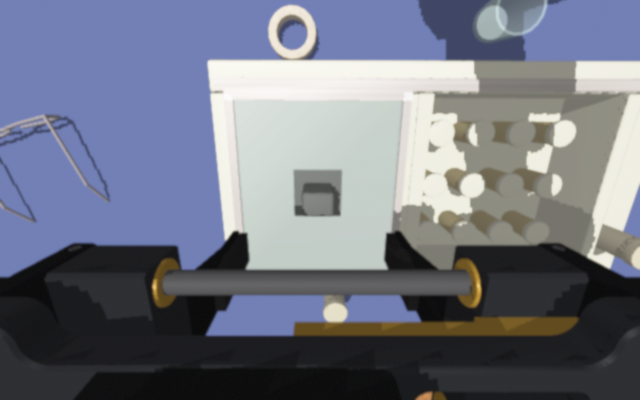

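The handle top is at (318,203), against a prediction of (317,205), and the box edges lie level in the image, so the tool is centred and aligned. Next I descend and grip.

Emit:
{"fn": "servo_tool", "kwargs": {
  "commands": [
    [[0,0,0,30,0,0,0],[0,0,0,60,0,0,0],[0,0,0,85,0,0,0],[0,0,0,105,0,0,0],[0,0,0,117,0,0,0]]
  ]
}}

```text
time_s: 2.65
tcp_pos: [0.5324, -0.0801, 0.1149]
ee_rot: [[-0.986, 0.167, -0.003], [0.167, 0.986, -0.0], [0.003, -0.001, -1.0]]
wrist_force: [-0.8, 0.5, 0.1]
gripper_width: 0.999
gripper_force: 0.0
```

Emit:
{"fn": "servo_tool", "kwargs": {
  "commands": [
    [[0.2,0,0,0,0,0,0],[0.4,0,0,0,0,0,0],[0.5,0,0,0,0,0,0],[0.55,0,0,0,0,0,0],[0.6,0,0,0,0,0,0]]
  ]
}}

```text
time_s: 3.15
tcp_pos: [0.5337, -0.0799, 0.1174]
ee_rot: [[-0.986, 0.166, 0.002], [0.166, 0.986, 0.0], [-0.002, 0.0, -1.0]]
wrist_force: [-0.2, 0.3, 0.2]
gripper_width: 0.631
gripper_force: 0.0
```

Emit:
{"fn": "servo_tool", "kwargs": {
  "commands": [
    [[0.65,0,0,0,0,0,0],[0.7,0,0,0,0,0,0],[0.75,0,0,0,0,0,0],[0.8,0,0,0,0,0,0],[0.8,0,0,0,0,0,0]]
  ]
}}

```text
time_s: 3.65
tcp_pos: [0.5333, -0.0798, 0.1166]
ee_rot: [[-0.986, 0.167, 0.0], [0.167, 0.986, 0.0], [-0.0, 0.0, -1.0]]
wrist_force: [-1.7, 1.2, 0.8]
gripper_width: 0.346
gripper_force: 30.0
```

Run:
```python
from h import *
s=r.sense()
for k in('tcp_pos','wrist_force','moment','gripper_width','gripper_force'):print(k,s[k])
```

```text
tcp_pos [ 0.53329994 -0.07983249  0.11661035]
wrist_force [-1.6677043   1.17507555  0.81567461]
moment [ 0.25394491  0.08013713 -0.1204517 ]
gripper_width 0.3456949176015897
gripper_force 29.99706351198256
```

Emit:
{"fn": "servo_tool", "kwargs": {
  "commands": [
    [[0.8,0,4,0,0,0,0],[0.8,0,12,0,0,0,0],[0.8,0,20,0,0,0,0],[0.8,0,28,0,0,0,0],[0.8,0,32,0,0,0,0]]
  ]
}}

```text
time_s: 4.15
tcp_pos: [0.5389, -0.0474, 0.1166]
ee_rot: [[-0.986, 0.166, 0.0], [0.166, 0.986, -0.0], [-0.0, 0.0, -1.0]]
wrist_force: [1.0, -2.1, 0.2]
gripper_width: 0.341
gripper_force: 30.0
```

Emit:
{"fn": "servo_tool", "kwargs": {
  "commands": [
    [[0.8,0,6,0,0,0,0],[0.8,0,12,0,0,0,0],[0.8,0,18,0,0,0,0],[0.8,0,24,0,0,0,0],[0.8,0,26,0,0,0,0]]
  ]
}}

```text
time_s: 4.65
tcp_pos: [0.5432, -0.0222, 0.1166]
ee_rot: [[-0.986, 0.166, 0.0], [0.166, 0.986, -0.0], [-0.0, -0.0, -1.0]]
wrist_force: [0.3, -2.9, 1.3]
gripper_width: 0.343
gripper_force: 30.0
```

Emit:
{"fn": "servo_tool", "kwargs": {
  "commands": [
    [[0.8,0,1,0,0,0,0],[0.8,0,2,0,0,0,0],[0.8,0,3,0,0,0,0],[0.8,0,4,0,0,0,0],[0.8,0,5,0,0,0,0]]
  ]
}}

```text
time_s: 5.15
tcp_pos: [0.5439, -0.0179, 0.1166]
ee_rot: [[-0.986, 0.167, 0.0], [0.167, 0.986, 0.0], [-0.0, 0.0, -1.0]]
wrist_force: [2.3, -2.8, 0.1]
gripper_width: 0.343
gripper_force: 30.0
```

Emit:
{"fn": "servo_tool", "kwargs": {
  "commands": [
    [[0.8,0,1,0,0,0,0],[0.8,0,2,0,0,0,0],[0.8,0,3,0,0,0,0],[0.8,0,4,0,0,0,0],[0.8,0,5,0,0,0,0]]
  ]
}}

```text
time_s: 5.65
tcp_pos: [0.5448, -0.0128, 0.1166]
ee_rot: [[-0.986, 0.166, 0.001], [0.166, 0.986, 0.0], [-0.001, 0.0, -1.0]]
wrist_force: [2.8, -3.4, -0.1]
gripper_width: 0.342
gripper_force: 30.0
```

Emit:
{"fn": "servo_tool", "kwargs": {
  "commands": [
    [[0.8,0,0.6,0,0,0,0],[0.8,0,1.2,0,0,0,0],[0.8,0,1.8,0,0,0,0],[0.8,0,2.4,0,0,0,0],[0.8,0,3,0,0,0,0]]
  ]
}}

```text
time_s: 6.15
tcp_pos: [0.5453, -0.0099, 0.1166]
ee_rot: [[-0.986, 0.166, 0.001], [0.166, 0.986, 0.0], [-0.0, 0.0, -1.0]]
wrist_force: [3.3, -4.3, -1.7]
gripper_width: 0.338
gripper_force: 30.0
```

Emit:
{"fn": "servo_tool", "kwargs": {
  "commands": [
    [[0.8,0,0.4,0,0,0,0],[0.8,0,0.8,0,0,0,0],[0.8,0,1.2,0,0,0,0],[0.8,0,1.6,0,0,0,0],[0.8,0,2,0,0,0,0]]
  ]
}}

```text
time_s: 6.65
tcp_pos: [0.5456, -0.0079, 0.1166]
ee_rot: [[-0.986, 0.166, 0.0], [0.166, 0.986, 0.0], [-0.0, 0.0, -1.0]]
wrist_force: [3.3, -4.2, 0.4]
gripper_width: 0.343
gripper_force: 30.0
```

Emit:
{"fn": "servo_tool", "kwargs": {
  "commands": [
    [[0.8,-0.1,0.6,0,0,0,0],[0.8,-0.2,1.2,0,0,0,0],[0.8,-0.3,1.8,0,0,0,0],[0.8,-0.4,2.4,0,0,0,0],[0.8,-0.5,3,0,0,0,0]]
  ]
}}

```text
time_s: 7.15
tcp_pos: [0.5461, -0.0051, 0.1166]
ee_rot: [[-0.986, 0.166, -0.001], [0.166, 0.986, -0.0], [0.001, -0.0, -1.0]]
wrist_force: [2.4, -3.3, 1.8]
gripper_width: 0.34
gripper_force: 30.0
```

Emit:
{"fn": "servo_tool", "kwargs": {
  "commands": [
    [[0.8,-0.1,0.6,0,0,0,0],[0.8,-0.2,1.2,0,0,0,0],[0.8,-0.3,1.8,0,0,0,0],[0.8,-0.4,2.4,0,0,0,0],[0.8,-0.5,3,0,0,0,0]]
  ]
}}

```text
time_s: 7.65
tcp_pos: [0.5466, -0.0023, 0.1166]
ee_rot: [[-0.986, 0.167, -0.002], [0.167, 0.986, -0.0], [0.002, -0.001, -1.0]]
wrist_force: [-2.1, -1.5, 4.7]
gripper_width: 0.346
gripper_force: 30.0
```

Emit:
{"fn": "servo_tool", "kwargs": {
  "commands": [
    [[0.8,0.05,0.6,0,0,0,0],[0.8,0.1,1.2,0,0,0,0],[0.8,0.1,1.8,0,0,0,0],[0.8,0.1,2.4,0,0,0,0],[0.8,0.1,3,0,0,0,0]]
  ]
}}

```text
time_s: 8.15
tcp_pos: [0.5472, 0.0007, 0.1166]
ee_rot: [[-0.986, 0.167, -0.001], [0.167, 0.986, -0.0], [0.001, -0.0, -1.0]]
wrist_force: [-1.0, -2.8, 4.5]
gripper_width: 0.34
gripper_force: 30.0
```

Emit:
{"fn": "servo_tool", "kwargs": {
  "commands": [
    [[0.8,0,0.6,0,0,0,0],[0.8,0,1.2,0,0,0,0],[0.8,0,1.8,0,0,0,0],[0.8,0,2.4,0,0,0,0],[0.8,0,3,0,0,0,0]]
  ]
}}

```text
time_s: 8.65
tcp_pos: [0.5477, 0.0037, 0.1166]
ee_rot: [[-0.986, 0.167, -0.001], [0.167, 0.986, -0.0], [0.001, -0.0, -1.0]]
wrist_force: [-2.2, -2.9, 3.6]
gripper_width: 0.345
gripper_force: 30.0
```

Emit:
{"fn": "servo_tool", "kwargs": {
  "commands": [
    [[0.8,0.03,0.7,0,0,0,0],[0.8,0.06,1.4,0,0,0,0],[0.8,0.1,2.1,0,0,0,0],[0.8,0.1,2.8,0,0,0,0],[0.8,0.1,3.5,0,0,0,0]]
  ]
}}

```text
time_s: 9.15
tcp_pos: [0.5483, 0.0071, 0.1166]
ee_rot: [[-0.986, 0.166, -0.001], [0.166, 0.986, -0.0], [0.001, -0.0, -1.0]]
wrist_force: [-2.4, -2.3, 5.0]
gripper_width: 0.344
gripper_force: 30.0
```

Emit:
{"fn": "servo_tool", "kwargs": {
  "commands": [
    [[0.8,0,0.7,0,0,0,0],[0.8,0,1.4,0,0,0,0],[0.8,0,2.1,0,0,0,0],[0.8,0,2.8,0,0,0,0],[0.8,0,3.5,0,0,0,0]]
  ]
}}

```text
time_s: 9.65
tcp_pos: [0.5489, 0.0106, 0.1166]
ee_rot: [[-0.986, 0.167, -0.001], [0.167, 0.986, -0.0], [0.001, -0.0, -1.0]]
wrist_force: [-0.9, -2.3, 5.9]
gripper_width: 0.339
gripper_force: 30.0
```

Emit:
{"fn": "servo_tool", "kwargs": {
  "commands": [
    [[0.8,0,0.7,-0.1,0,0,0],[0.8,0,1.4,-0.2,0,0,0],[0.8,0,2.1,-0.2,0,0,0],[0.8,0,2.8,-0.2,0,0,0],[0.8,0,3.5,-0.2,0,0,0]]
  ]
}}

```text
time_s: 10.15
tcp_pos: [0.5495, 0.0141, 0.1166]
ee_rot: [[-0.986, 0.167, -0.001], [0.167, 0.986, -0.0], [0.001, -0.0, -1.0]]
wrist_force: [-2.5, -2.2, 5.4]
gripper_width: 0.339
gripper_force: 30.0
```

Emit:
{"fn": "servo_tool", "kwargs": {
  "commands": [
    [[0.8,0.05,0.7,-0.1,0,0,0],[0.8,0.1,1.4,-0.2,0,0,0],[0.8,0.1,2.1,-0.2,0,0,0],[0.8,0.1,2.8,-0.2,0,0,0],[0.8,0.1,3.5,-0.2,0,0,0]]
  ]
}}

```text
time_s: 10.65
tcp_pos: [0.5501, 0.0175, 0.1166]
ee_rot: [[-0.986, 0.167, -0.001], [0.167, 0.986, -0.0], [0.001, -0.0, -1.0]]
wrist_force: [-2.6, -2.4, 2.1]
gripper_width: 0.341
gripper_force: 30.0
```

Emit:
{"fn": "servo_tool", "kwargs": {
  "commands": [
    [[0.8,0.05,0.7,0,0,0,0],[0.8,0.1,1.4,0,0,0,0],[0.8,0.1,2.1,0,0,0,0],[0.8,0.1,2.8,0,0,0,0],[0.8,0.1,3.5,0,0,0,0]]
  ]
}}

```text
time_s: 11.15
tcp_pos: [0.5507, 0.0211, 0.1166]
ee_rot: [[-0.986, 0.167, -0.001], [0.167, 0.986, -0.0], [0.001, -0.0, -1.0]]
wrist_force: [-2.6, -3.5, 0.3]
gripper_width: 0.343
gripper_force: 30.0
```

Emit:
{"fn": "servo_tool", "kwargs": {
  "commands": [
    [[0.8,0.05,0.4,0,0,0,0],[0.8,0.1,0.8,0,0,0,0],[0.8,0.1,1.2,0,0,0,0],[0.8,0.1,1.6,0,0,0,0],[0.8,0.1,2,0,0,0,0]]
  ]
}}

```text
time_s: 11.65
tcp_pos: [0.551, 0.023, 0.1166]
ee_rot: [[-0.986, 0.167, -0.0], [0.167, 0.986, -0.0], [0.0, -0.0, -1.0]]
wrist_force: [-2.3, -2.6, -3.3]
gripper_width: 0.343
gripper_force: 30.0
```

Emit:
{"fn": "servo_tool", "kwargs": {
  "commands": [
    [[0.8,0.05,0.7,0,0,0,0],[0.8,0.1,1.4,0,0,0,0],[0.8,0.1,2.1,0.1,0,0,0],[0.8,0.1,2.8,0.1,0,0,0],[0.8,0.1,3.5,0.1,0,0,0]]
  ]
}}

```text
time_s: 12.15
tcp_pos: [0.5516, 0.0265, 0.1166]
ee_rot: [[-0.986, 0.166, -0.0], [0.166, 0.986, 0.0], [0.0, -0.0, -1.0]]
wrist_force: [-0.6, -2.7, -5.4]
gripper_width: 0.338
gripper_force: 30.0
```

Emit:
{"fn": "servo_tool", "kwargs": {
  "commands": [
    [[0.8,0,0.7,0.1,0,0,0],[0.8,0,1.4,0.2,0,0,0],[0.8,0,2.1,0.2,0,0,0],[0.8,0,2.8,0.2,0,0,0],[0.8,0,3.5,0.2,0,0,0]]
  ]
}}

```text
time_s: 12.65
tcp_pos: [0.5522, 0.03, 0.1166]
ee_rot: [[-0.986, 0.166, -0.0], [0.166, 0.986, 0.0], [0.0, -0.0, -1.0]]
wrist_force: [-1.2, -3.4, -4.1]
gripper_width: 0.343
gripper_force: 30.0
```

Emit:
{"fn": "servo_tool", "kwargs": {
  "commands": [
    [[0.8,0,0.7,0.1,0,0,0],[0.8,0,1.4,0.1,0,0,0],[0.8,0,2.1,0.1,0,0,0],[0.8,0,2.8,0.1,0,0,0],[0.8,0,3.5,0.1,0,0,0]]
  ]
}}

```text
time_s: 13.15
tcp_pos: [0.5528, 0.0334, 0.1166]
ee_rot: [[-0.986, 0.166, 0.0], [0.166, 0.986, -0.0], [-0.0, -0.0, -1.0]]
wrist_force: [-0.8, -1.5, -3.4]
gripper_width: 0.339
gripper_force: 30.0
```

Emit:
{"fn": "servo_tool", "kwargs": {
  "commands": [
    [[0.8,0,0.7,0,0,0,0],[0.8,0,1.4,0,0,0,0],[0.8,0,2.1,0,0,0,0],[0.8,0,2.8,0,0,0,0],[0.8,0,3.5,0,0,0,0]]
  ]
}}

```text
time_s: 13.65
tcp_pos: [0.5534, 0.0369, 0.1166]
ee_rot: [[-0.986, 0.166, 0.0], [0.166, 0.986, 0.0], [-0.0, 0.0, -1.0]]
wrist_force: [-0.8, -3.1, -2.2]
gripper_width: 0.338
gripper_force: 30.0
```

Emit:
{"fn": "servo_tool", "kwargs": {
  "commands": [
    [[0.8,0,0.7,0,0,0,0],[0.8,0,1.4,0,0,0,0],[0.8,0,2.1,0,0,0,0],[0.8,0,2.8,0,0,0,0],[0.8,0,3.5,0,0,0,0]]
  ]
}}

```text
time_s: 14.15
tcp_pos: [0.554, 0.0403, 0.1167]
ee_rot: [[-0.986, 0.166, 0.0], [0.166, 0.986, -0.0], [-0.0, 0.0, -1.0]]
wrist_force: [-2.7, -2.3, -2.3]
gripper_width: 0.344
gripper_force: 30.0
```

Emit:
{"fn": "servo_tool", "kwargs": {
  "commands": [
    [[0.8,0.05,0.7,0,0,0,0],[0.8,0.1,1.4,0,0,0,0],[0.8,0.1,2.1,0,0,0,0],[0.8,0.1,2.8,0,0,0,0],[0.8,0.1,3.5,0,0,0,0]]
  ]
}}

```text
time_s: 14.65
tcp_pos: [0.5546, 0.0438, 0.1166]
ee_rot: [[-0.986, 0.166, 0.0], [0.166, 0.986, 0.0], [-0.0, 0.0, -1.0]]
wrist_force: [-1.3, -3.4, -1.5]
gripper_width: 0.34
gripper_force: 30.0
```

Emit:
{"fn": "servo_tool", "kwargs": {
  "commands": [
    [[0.8,0,0.7,0,0,0,0],[0.8,0,1.4,0,0,0,0],[0.8,0,2.1,0,0,0,0],[0.8,0,2.8,0,0,0,0],[0.8,0,3.5,0,0,0,0]]
  ]
}}

```text
time_s: 15.15
tcp_pos: [0.5552, 0.0473, 0.1167]
ee_rot: [[-0.986, 0.166, 0.0], [0.166, 0.986, 0.0], [-0.0, 0.0, -1.0]]
wrist_force: [-0.7, -3.7, -0.6]
gripper_width: 0.342
gripper_force: 30.0
```

Emit:
{"fn": "servo_tool", "kwargs": {
  "commands": [
    [[0.8,0,0.6,0,0,0,0],[0.8,0,1.2,0,0,0,0],[0.8,0,1.8,0,0,0,0],[0.8,0,2.4,0,0,0,0],[0.8,0,3,0,0,0,0]]
  ]
}}

```text
time_s: 15.65
tcp_pos: [0.5557, 0.0502, 0.1166]
ee_rot: [[-0.986, 0.166, 0.0], [0.166, 0.986, 0.0], [-0.0, 0.0, -1.0]]
wrist_force: [-0.9, -3.4, -1.3]
gripper_width: 0.34
gripper_force: 30.0
```

Emit:
{"fn": "servo_tool", "kwargs": {
  "commands": [
    [[0.8,0,0.7,0,0,0,0],[0.8,0,1.4,0,0,0,0],[0.8,0,2.1,0,0,0,0],[0.8,0,2.8,0,0,0,0],[0.8,0,3.5,0,0,0,0]]
  ]
}}

```text
time_s: 16.15
tcp_pos: [0.5563, 0.0537, 0.1166]
ee_rot: [[-0.986, 0.166, 0.0], [0.166, 0.986, 0.0], [-0.0, 0.0, -1.0]]
wrist_force: [-0.1, -3.0, -0.2]
gripper_width: 0.341
gripper_force: 30.0
```

Emit:
{"fn": "servo_tool", "kwargs": {
  "commands": [
    [[0.8,0,0.7,0,0,0,0],[0.8,0,1.4,0,0,0,0],[0.8,0,2.1,0,0,0,0],[0.8,0,2.8,0,0,0,0],[0.8,0,3.5,0,0,0,0]]
  ]
}}

```text
time_s: 16.65
tcp_pos: [0.5569, 0.0572, 0.1166]
ee_rot: [[-0.986, 0.166, 0.0], [0.166, 0.986, 0.0], [-0.0, 0.0, -1.0]]
wrist_force: [1.2, -3.0, -0.9]
gripper_width: 0.345
gripper_force: 30.0
```

Emit:
{"fn": "servo_tool", "kwargs": {
  "commands": [
    [[0.8,0,0.7,0,0,0,0],[0.8,0,1.4,0,0,0,0],[0.8,0,2.1,0,0,0,0],[0.8,0,2.8,0,0,0,0],[0.8,0,3.5,0,0,0,0]]
  ]
}}

```text
time_s: 17.15
tcp_pos: [0.5574, 0.0606, 0.1166]
ee_rot: [[-0.986, 0.166, 0.0], [0.166, 0.986, 0.0], [-0.0, 0.0, -1.0]]
wrist_force: [0.6, -3.2, -0.4]
gripper_width: 0.344
gripper_force: 30.0
```

Emit:
{"fn": "servo_tool", "kwargs": {
  "commands": [
    [[0.8,0,0.7,0,0,0,0],[0.8,0,1.4,0,0,0,0],[0.8,0,2.1,0,0,0,0],[0.8,0,2.8,0,0,0,0],[0.8,0,3.5,0,0,0,0]]
  ]
}}

```text
time_s: 17.65
tcp_pos: [0.558, 0.064, 0.1166]
ee_rot: [[-0.986, 0.166, 0.0], [0.166, 0.986, 0.0], [-0.0, 0.0, -1.0]]
wrist_force: [2.4, -3.6, -1.0]
gripper_width: 0.345
gripper_force: 30.0
```

Emit:
{"fn": "servo_tool", "kwargs": {
  "commands": [
    [[0.8,-0.05,0.6,0,0,0,0],[0.8,-0.1,1.2,0,0,0,0],[0.8,-0.1,1.8,0,0,0,0],[0.8,-0.1,2.4,0,0,0,0],[0.8,-0.1,3,0,0,0,0]]
  ]
}}

```text
time_s: 18.15
tcp_pos: [0.5586, 0.067, 0.1166]
ee_rot: [[-0.986, 0.166, 0.0], [0.166, 0.986, 0.0], [-0.0, 0.0, -1.0]]
wrist_force: [1.8, -3.3, -0.4]
gripper_width: 0.344
gripper_force: 30.0
```

Emit:
{"fn": "servo_tool", "kwargs": {
  "commands": [
    [[0.8,-0.05,0.7,0,0,0,0],[0.8,-0.1,1.4,0,0,0,0],[0.8,-0.1,2.1,0,0,0,0],[0.8,-0.1,2.8,0,0,0,0],[0.8,-0.1,3.5,0,0,0,0]]
  ]
}}

```text
time_s: 18.65
tcp_pos: [0.5591, 0.0704, 0.1166]
ee_rot: [[-0.986, 0.166, 0.0], [0.166, 0.986, 0.0], [-0.0, 0.0, -1.0]]
wrist_force: [2.0, -3.5, -0.2]
gripper_width: 0.342
gripper_force: 30.0
```

Emit:
{"fn": "servo_tool", "kwargs": {
  "commands": [
    [[0.8,-0.05,0.6,0,0,0,0],[0.8,-0.1,1.2,0,0,0,0],[0.8,-0.1,1.8,0,0,0,0],[0.8,-0.1,2.4,0,0,0,0],[0.8,-0.1,3,0,0,0,0]]
  ]
}}

```text
time_s: 19.15
tcp_pos: [0.5596, 0.0733, 0.1166]
ee_rot: [[-0.986, 0.166, -0.0], [0.166, 0.986, -0.0], [0.0, -0.0, -1.0]]
wrist_force: [-0.3, -3.8, 0.9]
gripper_width: 0.339
gripper_force: 30.0
```

Emit:
{"fn": "servo_tool", "kwargs": {
  "commands": [
    [[0.8,0,0.5,0,0,0,0],[0.8,0,1,0,0,0,0],[0.8,0,1.5,0,0,0,0],[0.8,0,2,0,0,0,0],[0.8,0,2.5,0,0,0,0]]
  ]
}}

```text
time_s: 19.65
tcp_pos: [0.5601, 0.0758, 0.1166]
ee_rot: [[-0.986, 0.166, -0.0], [0.166, 0.986, -0.0], [0.0, -0.0, -1.0]]
wrist_force: [-0.3, -2.0, 2.6]
gripper_width: 0.338
gripper_force: 30.0
```

Emit:
{"fn": "servo_tool", "kwargs": {
  "commands": [
    [[0.8,0,0.7,0,0,0,0],[0.8,0,1.4,0,0,0,0],[0.8,0,2.1,0,0,0,0],[0.8,0,2.8,0,0,0,0],[0.8,0,3.5,0,0,0,0]]
  ]
}}

```text
time_s: 20.15
tcp_pos: [0.5607, 0.0792, 0.1166]
ee_rot: [[-0.986, 0.166, -0.0], [0.166, 0.986, -0.0], [0.0, -0.0, -1.0]]
wrist_force: [0.1, -1.9, 4.0]
gripper_width: 0.343
gripper_force: 30.0
```

Emit:
{"fn": "servo_tool", "kwargs": {
  "commands": [
    [[0.8,0,0.6,-0.1,0,0,0],[0.8,0,1.2,-0.1,0,0,0],[0.8,0,1.8,-0.1,0,0,0],[0.8,0,2.4,-0.1,0,0,0],[0.8,0,3,-0.1,0,0,0]]
  ]
}}

```text
time_s: 20.65
tcp_pos: [0.5612, 0.0822, 0.1166]
ee_rot: [[-0.986, 0.166, -0.0], [0.166, 0.986, -0.0], [0.0, -0.0, -1.0]]
wrist_force: [-0.9, -2.3, 3.7]
gripper_width: 0.341
gripper_force: 30.0
```

Emit:
{"fn": "servo_tool", "kwargs": {
  "commands": [
    [[0.8,0,0.6,-0.1,0,0,0],[0.8,0,1.2,-0.1,0,0,0],[0.8,0,1.8,-0.1,0,0,0],[0.8,0,2.4,-0.1,0,0,0],[0.8,0,3,-0.1,0,0,0]]
  ]
}}

```text
time_s: 21.15
tcp_pos: [0.5616, 0.0851, 0.1166]
ee_rot: [[-0.986, 0.167, -0.0], [0.167, 0.986, -0.0], [0.0, -0.0, -1.0]]
wrist_force: [0.3, -3.0, 0.9]
gripper_width: 0.343
gripper_force: 30.0
```

Emit:
{"fn": "servo_tool", "kwargs": {
  "commands": [
    [[0.8,0,0.6,0,0,0,0],[0.8,0,1.2,0,0,0,0],[0.8,0,1.8,0,0,0,0],[0.8,0,2.4,0,0,0,0],[0.8,0,3,0,0,0,0]]
  ]
}}

```text
time_s: 21.65
tcp_pos: [0.5622, 0.0881, 0.1166]
ee_rot: [[-0.986, 0.167, -0.0], [0.167, 0.986, 0.0], [0.0, -0.0, -1.0]]
wrist_force: [0.0, -2.0, 0.5]
gripper_width: 0.342
gripper_force: 30.0
```

Run:
```python
from h import *
snap('scene','s2');snap('top','t2')
a=cv2.imread('pics/s2.png')[140:280,230:440];b=cv2.imread('pics/t2.png')[135:275,195:405]
cv2.imwrite('pics/c2.png',cv2.resize(np.vstack([a,b]),None,fx=2.1,fy=2.1,interpolation=cv2.INTER_CUBIC))
```

```text
(no output)
```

View pics/c2.png

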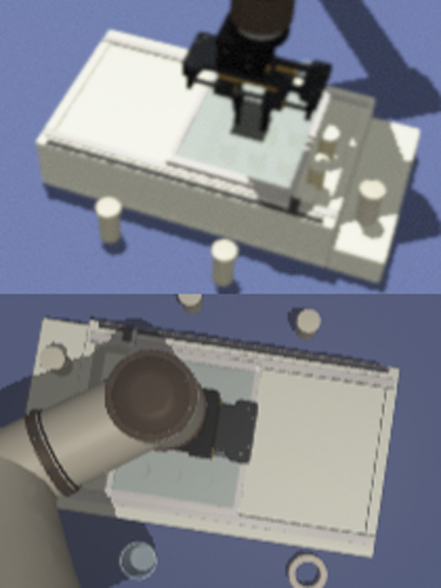

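The cover has moved with the gripper, and the lug is pushing the pointer (crop (295,203)). There is no binding yet, so I continue.

Emit:
{"fn": "servo_tool", "kwargs": {
  "commands": [
    [[0.8,0,0.5,0,0,0,0],[0.8,0,1,0,0,0,0],[0.8,0,1.5,0,0,0,0],[0.8,0,2,0,0,0,0],[0.8,0,2.5,0,0,0,0]]
  ]
}}

```text
time_s: 22.25
tcp_pos: [0.5626, 0.0905, 0.1166]
ee_rot: [[-0.986, 0.166, -0.0], [0.166, 0.986, -0.0], [0.0, -0.0, -1.0]]
wrist_force: [0.0, -2.0, -1.4]
gripper_width: 0.339
gripper_force: 30.0
```

Emit:
{"fn": "servo_tool", "kwargs": {
  "commands": [
    [[0.8,0,0.5,0,0,0,0],[0.8,0,1,0,0,0,0],[0.8,0,1.5,0,0,0,0],[0.8,0,2,0,0,0,0],[0.8,0,2.5,0,0,0,0]]
  ]
}}

```text
time_s: 22.75
tcp_pos: [0.563, 0.0928, 0.1166]
ee_rot: [[-0.986, 0.166, -0.0], [0.166, 0.986, -0.0], [0.0, -0.0, -1.0]]
wrist_force: [0.9, -4.8, -2.0]
gripper_width: 0.34
gripper_force: 30.0
```

Emit:
{"fn": "servo_tool", "kwargs": {
  "commands": [
    [[0.8,0,0.3,0,0,0,0],[0.8,0,0.6,0,0,0,0],[0.8,0,0.9,0,0,0,0],[0.8,0,1.2,0,0,0,0],[0.8,0,1.5,0,0,0,0]]
  ]
}}

```text
time_s: 23.25
tcp_pos: [0.5632, 0.0939, 0.1166]
ee_rot: [[-0.986, 0.167, -0.001], [0.167, 0.986, -0.001], [0.0, -0.001, -1.0]]
wrist_force: [1.1, -5.6, -2.2]
gripper_width: 0.342
gripper_force: 30.0
```

Binding has begun: the push is about 5.4 N against a baseline of about 2.8 N. I'll go one more millimetre so it clearly exceeds the threshold, and hold there.

Emit:
{"fn": "servo_tool", "kwargs": {
  "commands": [
    [[0.8,0,0.3,0,0,0,0],[0.8,0,0.6,0,0,0,0],[0.8,0,0.9,0,0,0,0],[0.8,0,1.1,0,0,0,0],[0.8,0,1.1,0,0,0,0]]
  ]
}}

```text
time_s: 23.75
tcp_pos: [0.5633, 0.0946, 0.1166]
ee_rot: [[-0.986, 0.167, -0.001], [0.167, 0.986, -0.001], [0.001, -0.001, -1.0]]
wrist_force: [1.7, -7.1, -1.8]
gripper_width: 0.343
gripper_force: 30.0
```

Push is about 6.7 N, or roughly 4 N added and 7 N of squeeze. Now I back off 30 mm.

Emit:
{"fn": "servo_tool", "kwargs": {
  "commands": [
    [[0.8,0,-4,0,0,0,0],[0.8,0,-10,0,0,0,0],[0.8,0,-18,0,0,0,0],[0.8,0,-26,0,0,0,0],[0.8,0,-31,0,0,0,0]]
  ]
}}

```text
time_s: 24.25
tcp_pos: [0.5582, 0.0644, 0.1166]
ee_rot: [[-0.986, 0.167, 0.0], [0.167, 0.986, 0.0], [-0.0, 0.0, -1.0]]
wrist_force: [0.7, 3.2, -2.5]
gripper_width: 0.341
gripper_force: 30.0
```

Emit:
{"fn": "servo_tool", "kwargs": {
  "commands": [
    [[0.8,0,0,0,0,0,0],[0.8,0,0,0,0,0,0],[0.8,0,0,0,0,0,0],[0.6,0,0,0,0,0,0],[0.4,0,0,0,0,0,0]]
  ]
}}

```text
time_s: 24.75
tcp_pos: [0.5589, 0.0653, 0.1174]
ee_rot: [[-0.986, 0.166, 0.001], [0.166, 0.986, 0.0], [-0.001, 0.0, -1.0]]
wrist_force: [0.2, -0.1, -0.0]
gripper_width: 0.427
gripper_force: 0.0
```

Emit:
{"fn": "servo_tool", "kwargs": {
  "commands": [
    [[0.2,0,0,0,0,0,0],[0.1,0,0,0,0,0,0],[0,0,0,0,0,0,0],[0,0,0,0,0,0,0],[0,0,0,0,0,0,0]]
  ]
}}

```text
time_s: 25.25
tcp_pos: [0.5583, 0.065, 0.1168]
ee_rot: [[-0.986, 0.166, 0.0], [0.166, 0.986, -0.0], [-0.0, 0.0, -1.0]]
wrist_force: [0.1, 0.4, -0.6]
gripper_width: 0.858
gripper_force: 0.0
```

Released. I lift straight up and check.

Emit:
{"fn": "servo_tool", "kwargs": {
  "commands": [
    [[0,0,0,0,0,0,0],[0,0,0,-20,0,0,0],[0,0,0,-50,0,0,0],[0,0,0,-90,0,0,0],[0,0,0,-110,0,0,0]]
  ]
}}

```text
time_s: 25.75
tcp_pos: [0.5597, 0.0652, 0.2304]
ee_rot: [[-0.986, 0.166, 0.005], [0.166, 0.986, 0.001], [-0.005, 0.002, -1.0]]
wrist_force: [0.8, 0.7, 0.7]
gripper_width: 1.001
gripper_force: 0.0
```

Emit:
{"fn": "servo_tool", "kwargs": {
  "commands": [
    [[0,30,0,-20,0,0,0],[0,70,0,-20,0,0,0],[0,110,0,-20,0,0,0],[0,130,0,-20,0,0,0],[0,130,0,-20,0,0,0]]
  ]
}}

```text
time_s: 26.25
tcp_pos: [0.428, 0.0865, 0.2474]
ee_rot: [[-0.986, 0.165, 0.001], [0.165, 0.986, 0.001], [-0.0, 0.001, -1.0]]
wrist_force: [-0.0, 1.7, -0.1]
gripper_width: 0.999
gripper_force: 0.0
```

Run:
```python
from h import *
snap('scene','s3')
a=cv2.imread('pics/s3.png')[140:280,230:440]
cv2.imwrite('pics/c3.png',cv2.resize(a,None,fx=3.8,fy=3.8,interpolation=cv2.INTER_CUBIC)); s=r.sense();print(s['tcp_pos'],s['wrist_force'])
```

```text
[0.42958181 0.08675675 0.24745625] [ 0.51952501 -0.20134861  0.20124934]
```

View pics/c3.png

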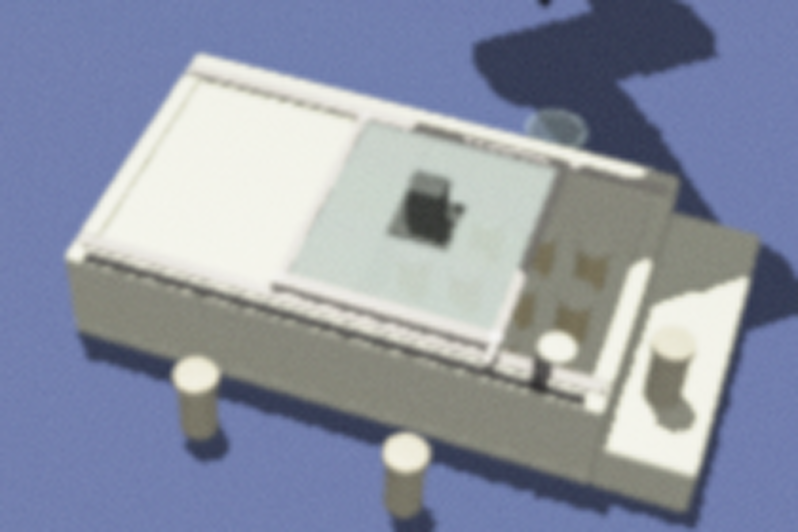

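The lug (crop x≈493) stands about 30 mm short of the pointer (crop x≈535). This agrees with the 30 mm measured at the TCP, and the bystanders are undisturbed.

```bash
python3 -c "
from station import r
print(r.finish_job())"
```

```text
the job is handed in; nothing more can be done
None
```

I slid the cover in until it began to bind (roughly 7 N of squeeze, estimated from the push force), backed it off so its lug stands about 30 mm clear of the pointer, let go, and handed the job in at about 26 s; no verdict came back.

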